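# Stock the storeroom shelf with a row of tins held by two clip-on row stops

### The arm

A 6-joint arm with a two-finger parallel gripper is mounted at the origin on the work surface. World frame = base frame: x ahead of the robot, y to its left, z up, the work surface at z = 0. Lengths are in m, angles in rad, forces in N, time in s.
With the tool pointing down it reaches from about 0.275 to 0.775 m from the base axis. Payload 14.6 kg.
Tool frame: the origin (TCP) lies on the centre line of the jaws, within the pads' length; the fingertips stand 25 mm ahead of it and the grasp point (between the pads) lies 6 mm ahead of it; z points along the fingers, y is the line along which they close (so a half turn about z gives the same grasp; the last joint's range is limited). The gripper opens to 85 mm and grips with 20 to 120 N. Pads are 22 mm wide; open, the fingers measure 114 mm over their backs; the gripper's body (76 mm by 85 mm) begins 54 mm behind the grasp point. The pads swing forward as they close: fully open they stand 13 mm farther back than shut.
Start: joints at [-1.28, 0.263, -0.048, 1.259, 0, 1.415], TCP at [0.226, -0.474, 0.256] pointing down, gripper open.
Joint ranges: [-2.65, 2.65], [-0.89, 1.7], [-1.18, 1.37], [-2.13, 2.11], [-1.35, 1.29], [-3.14, 3.14]. Speed limits (rad/s): [1.89, 1.89, 2.57, 2.79, 3.14, 3.14].

### API

Orientations are given as a unit quaternion [x, y, z, w].
In Python, from workcell import telemetry, imaging, workorder, boxes_of gives the robot as it stands. The module is installed in compiled form; this text tells all that it offers.
- The arm moves only by the shell command python3 -m pendant 'ROWS' [FORCE]. ROWS is JSON, a list of rows, each a list of 7 numbers: the shift along the tool's x, y, z in m, then the turn, a rotation vector about the tool's x, y, z in rad, then the opening, from 0 (shut) to 1 (fully open). In form: [[x, y, z, wx, wy, wz, hand], ...]. A call has 1 to 5 rows; each row is the pose to reach, as a shift and turn from the pose commanded when the call began, along the tool's axes at that moment; what a row does not reach only later rows make up. A row lasts 1/10 s, in which the tool goes at most 50 mm and 8.59 degrees, less where a joint would pass 70% of its speed; a pose out of reach is approached as far as the arm can. A call with a gripper value outside its range is refused whole. The fingers move at their own pace and stop on an object; FORCE is the grip in N (left out, the last holds). Time passes only in rows, so rows that repeat a pose let the fingers close. It gives the time, the measured TCP pose, the force, the opening and the grip force at its end, in the units of the state.
- telemetry.get_obs(): the state, without advancing time (a new reading comes with each control period).
- imaging.camera(name): name is "scene" or "top" or "wrist"; returns a dict with "pixels" (384x512x3 uint8, red, green, blue), "depth" (384x512 float32, m along the optical axis (not along the pixel's ray), 0 where there is no reading), "mtx" (3x3 intrinsics, pixels), "rvec" (rotation vector, rad) and "tvec" (3), from world to camera coordinates, as OpenCV has them. Camera axes: x right, y down, z forward; pixel columns grow to the right and rows downward; lengths in m; the calibration is good to about 2 mm. A picture is of the moment at which its call begins.
- workorder.close_job(): hands the job in; it is judged then, once.
Trained networks look in a picture, given as the dict that the camera call returned (one of the last four; its "shot" number tells which), for a name from the list of things; names that differ only in an ending like _2 or _b are one class to them, and where a whole thing is asked for, a point or a joint stands for the part that bears it (a point fixed in the world has none). Each returns a list of dicts, best first, with "p" (0 to 1); they miss things now and then, are a little off and sometimes report something else, mostly with a low value. They report only what shows in the picture. A call takes as long as a camera call. They do not tell look-alikes from the thing itself.
- boxes_of(name, picture): "extent" ([left, top, right, bottom] in pixels, round what is visible of it).
The state is a dict: "time": time; "joint_pos": joint angles; "qd": joint speeds; "joint_efforts": joint torques, N m; "ee_pos": TCP position; "orientation": TCP orientation; "force": force on the tool from outside, world axes, zero at the start; "ft_torque": the same for the moment, N m; "grip_width": finger opening in m; "gripper_force": force on a finger pad.
Only numpy, scipy, OpenCV 4.12 (cv2) and the standard library are available. Lean on these libraries where they do the work, as an engineer would, in place of code of your own. Each camera call takes 0.05 s, during which the arm holds its last target. There are 200 camera calls.

### The job

Stock the low shelf: stand all the steel tins that are there upright in one straight row on its black anti-slip strip, side by side with less than a finger's width (about 15 mm) between neighbours, each tin wholly on the strip. Close the row at both ends with the two blue row stops: each stands on the shelf less than a finger's width from the end tin, pointing straight back, its open C slid from the front on to the steel rail so that the rail is right inside the C. Leave the stapler, the tape gun and the two marker pens where they are.

Things in the scene. Friction and masses are not known exactly. Their poses are not given: they have to be found in the camera images.
- shelf: low teak-veneer shelf step, fixed, pale edges, 200 mm deep (x) x 480 mm long (y), flat top 50 mm above the work surface. Origin: centre of its footprint at the work surface; +x points to its back, y along its length. A bare steel rail runs along its back, and a black anti-slip strip 84 mm wide (flat, flush) runs along it nearer the front.
- rail_mid (a point): middle of the rail's axis: a 10 mm round steel rod along the shelf's y, 65 mm behind the shelf's origin (its +x) and 45 mm above the shelf's top, so level with the C of a stop that stands on the shelf. It is fixed at both ends to posts 228 mm to either side, so a C gets on to it only through its gap, from the front. Axes as the shelf's.
- strip_mid (a point): centre of the black anti-slip strip, on the shelf's top, 30 mm before the shelf's origin (its -x). The strip is 84 mm wide (x) and 440 mm long (y). Axes as the shelf's.
- tin_1: stainless steel tin with a clip-on lid (lid held shut), round, 60 mm diameter, 56 mm high, standing upright, about 0.22 kg. Origin: centre of its underside, z up; its yaw has no meaning. One of the five tins may be absent.
- tin_2: stainless steel tin with a clip-on lid (lid held shut), round, 60 mm diameter, 56 mm high, standing upright, about 0.22 kg. Origin: centre of its underside, z up; its yaw has no meaning. One of the five tins may be absent.
- tin_3: stainless steel tin with a clip-on lid (lid held shut), round, 60 mm diameter, 56 mm high, standing upright, about 0.22 kg. Origin: centre of its underside, z up; its yaw has no meaning. One of the five tins may be absent.
- tin_4: stainless steel tin with a clip-on lid (lid held shut), round, 60 mm diameter, 56 mm high, standing upright, about 0.22 kg. Origin: centre of its underside, z up; its yaw has no meaning. One of the five tins may be absent.
- tin_5: stainless steel tin with a clip-on lid (lid held shut), round, 60 mm diameter, 56 mm high, standing upright, about 0.22 kg. Origin: centre of its underside, z up; its yaw has no meaning. One of the five tins may be absent.
- stop_1: blue steel row stop, an upside-down T from the front, 0.28 kg. Foot 100 (x) x 40 (y) x 5 mm; along its middle an upright plate 102 (x) x 10 (y) mm, top 85 mm above the underside: grip it across the plate from above (at x = +20 mm the fingers clear tins beside it). An open C of 8 mm round bar, orange, in the plate's x-z plane at its +x end, gap to +x. Origin: centre of the foot's underside, z up.
- stop_1_jaw (a point): centre of the C of stop_1: 70 mm from the stop's origin along its +x, 45 mm above its underside. Inside diameter of the C 22 mm, outside 38 mm, gap 15 mm high, facing the stop's +x; the two lips of the gap reach to 14 mm past this centre.
- stop_2: blue steel row stop, an upside-down T from the front, 0.28 kg. Foot 100 (x) x 40 (y) x 5 mm; along its middle an upright plate 102 (x) x 10 (y) mm, top 85 mm above the underside: grip it across the plate from above (at x = +20 mm the fingers clear tins beside it). An open C of 8 mm round bar, orange, in the plate's x-z plane at its +x end, gap to +x. Origin: centre of the foot's underside, z up.
- stop_2_jaw (a point): centre of the C of stop_2: 70 mm from the stop's origin along its +x, 45 mm above its underside. Inside diameter of the C 22 mm, outside 38 mm, gap 15 mm high, facing the stop's +x; the two lips of the gap reach to 14 mm past this centre.
- stapler: yellow stapler lying flat, 145 x 36 x 46 mm, not part of the job. Origin: centre of its underside.
- tape_gun: white tape gun lying on its side, about 210 x 110 x 54 mm, not part of the job. Origin: centre of its underside.
- marker_1: violet marker pen standing upright, 23 mm diameter, 131 mm high, easily knocked over, not part of the job. Origin: centre of its foot.
- marker_2: violet marker pen like marker_1.
Not all that is in view belongs to the job. Leave any green or turquoise look-alike of the tin_2 alone.

How it is judged:
At the end, for the whole second after the job is handed in: All tins upright on the shelf (0.06 rad), axes within 14 mm of the strip's centre line, each with a tin or stop on both sides under 20 mm away; both stops upright on the shelf, square to it (0.12 rad), C centre 4 mm before to 9 mm behind the rail's axis, within 5 mm in height; all at rest (x of tin_1 in the frame of strip_mid between -0.014 and 0.014 m and z of tin_1 in the frame of strip_mid between -0.004 and 0.004 m and angle between each of tin_1, tin_2, tin_3, tin_4, tin_5, stop_1, stop_2's own z axis and vertical below 0.06 rad and linear speed of each of tin_1, tin_2, tin_3, tin_4, tin_5, stop_1, stop_2 below 0.02 m/s and (horizontal distance between tin_1 and tin_3 below 0.08 m or horizontal distance between tin_1 and tin_4 below 0.08 m or horizontal distance between tin_1 and tin_5 below 0.08 m or y of tin_1 in the frame of stop_1 between -0.07 and 0.07 m or y of tin_1 in the frame of stop_2 between -0.07 and 0.07 m) and (horizontal distance between tin_1 and tin_2 below 0.08 m or horizontal distance between tin_1 and tin_4 below 0.08 m or horizontal distance between tin_1 and tin_5 below 0.08 m or y of tin_1 in the frame of stop_1 between -0.07 and 0.07 m or y of tin_1 in the frame of stop_2 between -0.07 and 0.07 m) and (horizontal distance between tin_1 and tin_2 below 0.08 m or horizontal distance between tin_1 and tin_3 below 0.08 m or horizontal distance between tin_1 and tin_5 below 0.08 m or y of tin_1 in the frame of stop_1 between -0.07 and 0.07 m or y of tin_1 in the frame of stop_2 between -0.07 and 0.07 m) and (horizontal distance between tin_1 and tin_2 below 0.08 m or horizontal distance between tin_1 and tin_3 below 0.08 m or horizontal distance between tin_1 and tin_4 below 0.08 m or y of tin_1 in the frame of stop_1 between -0.07 and 0.07 m or y of tin_1 in the frame of stop_2 between -0.07 and 0.07 m) and (horizontal distance between tin_1 and tin_2 below 0.08 m or horizontal distance between tin_1 and tin_3 below 0.08 m or horizontal distance between tin_1 and tin_4 below 0.08 m or horizontal distance between tin_1 and tin_5 below 0.08 m) and x of tin_2 in the frame of strip_mid between -0.014 and 0.014 m and z of tin_2 in the frame of strip_mid between -0.004 and 0.004 m and (horizontal distance between tin_2 and tin_3 below 0.08 m or horizontal distance between tin_2 and tin_4 below 0.08 m or horizontal distance between tin_2 and tin_5 below 0.08 m or y of tin_2 in the frame of stop_1 between -0.07 and 0.07 m or y of tin_2 in the frame of stop_2 between -0.07 and 0.07 m) and (horizontal distance between tin_2 and tin_1 below 0.08 m or horizontal distance between tin_2 and tin_4 below 0.08 m or horizontal distance between tin_2 and tin_5 below 0.08 m or y of tin_2 in the frame of stop_1 between -0.07 and 0.07 m or y of tin_2 in the frame of stop_2 between -0.07 and 0.07 m) and (horizontal distance between tin_2 and tin_1 below 0.08 m or horizontal distance between tin_2 and tin_3 below 0.08 m or horizontal distance between tin_2 and tin_5 below 0.08 m or y of tin_2 in the frame of stop_1 between -0.07 and 0.07 m or y of tin_2 in the frame of stop_2 between -0.07 and 0.07 m) and (horizontal distance between tin_2 and tin_1 below 0.08 m or horizontal distance between tin_2 and tin_3 below 0.08 m or horizontal distance between tin_2 and tin_4 below 0.08 m or y of tin_2 in the frame of stop_1 between -0.07 and 0.07 m or y of tin_2 in the frame of stop_2 between -0.07 and 0.07 m) and (horizontal distance between tin_2 and tin_1 below 0.08 m or horizontal distance between tin_2 and tin_3 below 0.08 m or horizontal distance between tin_2 and tin_4 below 0.08 m or horizontal distance between tin_2 and tin_5 below 0.08 m) and x of tin_3 in the frame of strip_mid between -0.014 and 0.014 m and z of tin_3 in the frame of strip_mid between -0.004 and 0.004 m and (horizontal distance between tin_3 and tin_2 below 0.08 m or horizontal distance between tin_3 and tin_4 below 0.08 m or horizontal distance between tin_3 and tin_5 below 0.08 m or y of tin_3 in the frame of stop_1 between -0.07 and 0.07 m or y of tin_3 in the frame of stop_2 between -0.07 and 0.07 m) and (horizontal distance between tin_3 and tin_1 below 0.08 m or horizontal distance between tin_3 and tin_4 below 0.08 m or horizontal distance between tin_3 and tin_5 below 0.08 m or y of tin_3 in the frame of stop_1 between -0.07 and 0.07 m or y of tin_3 in the frame of stop_2 between -0.07 and 0.07 m) and (horizontal distance between tin_3 and tin_1 below 0.08 m or horizontal distance between tin_3 and tin_2 below 0.08 m or horizontal distance between tin_3 and tin_5 below 0.08 m or y of tin_3 in the frame of stop_1 between -0.07 and 0.07 m or y of tin_3 in the frame of stop_2 between -0.07 and 0.07 m) and (horizontal distance between tin_3 and tin_1 below 0.08 m or horizontal distance between tin_3 and tin_2 below 0.08 m or horizontal distance between tin_3 and tin_4 below 0.08 m or y of tin_3 in the frame of stop_1 between -0.07 and 0.07 m or y of tin_3 in the frame of stop_2 between -0.07 and 0.07 m) and (horizontal distance between tin_3 and tin_1 below 0.08 m or horizontal distance between tin_3 and tin_2 below 0.08 m or horizontal distance between tin_3 and tin_4 below 0.08 m or horizontal distance between tin_3 and tin_5 below 0.08 m) and x of tin_4 in the frame of strip_mid between -0.014 and 0.014 m and z of tin_4 in the frame of strip_mid between -0.004 and 0.004 m and (horizontal distance between tin_4 and tin_2 below 0.08 m or horizontal distance between tin_4 and tin_3 below 0.08 m or horizontal distance between tin_4 and tin_5 below 0.08 m or y of tin_4 in the frame of stop_1 between -0.07 and 0.07 m or y of tin_4 in the frame of stop_2 between -0.07 and 0.07 m) and (horizontal distance between tin_4 and tin_1 below 0.08 m or horizontal distance between tin_4 and tin_3 below 0.08 m or horizontal distance between tin_4 and tin_5 below 0.08 m or y of tin_4 in the frame of stop_1 between -0.07 and 0.07 m or y of tin_4 in the frame of stop_2 between -0.07 and 0.07 m) and (horizontal distance between tin_4 and tin_1 below 0.08 m or horizontal distance between tin_4 and tin_2 below 0.08 m or horizontal distance between tin_4 and tin_5 below 0.08 m or y of tin_4 in the frame of stop_1 between -0.07 and 0.07 m or y of tin_4 in the frame of stop_2 between -0.07 and 0.07 m) and (horizontal distance between tin_4 and tin_1 below 0.08 m or horizontal distance between tin_4 and tin_2 below 0.08 m or horizontal distance between tin_4 and tin_3 below 0.08 m or y of tin_4 in the frame of stop_1 between -0.07 and 0.07 m or y of tin_4 in the frame of stop_2 between -0.07 and 0.07 m) and (horizontal distance between tin_4 and tin_1 below 0.08 m or horizontal distance between tin_4 and tin_2 below 0.08 m or horizontal distance between tin_4 and tin_3 below 0.08 m or horizontal distance between tin_4 and tin_5 below 0.08 m) and x of tin_5 in the frame of strip_mid between -0.014 and 0.014 m and z of tin_5 in the frame of strip_mid between -0.004 and 0.004 m and (horizontal distance between tin_5 and tin_2 below 0.08 m or horizontal distance between tin_5 and tin_3 below 0.08 m or horizontal distance between tin_5 and tin_4 below 0.08 m or y of tin_5 in the frame of stop_1 between -0.07 and 0.07 m or y of tin_5 in the frame of stop_2 between -0.07 and 0.07 m) and (horizontal distance between tin_5 and tin_1 below 0.08 m or horizontal distance between tin_5 and tin_3 below 0.08 m or horizontal distance between tin_5 and tin_4 below 0.08 m or y of tin_5 in the frame of stop_1 between -0.07 and 0.07 m or y of tin_5 in the frame of stop_2 between -0.07 and 0.07 m) and (horizontal distance between tin_5 and tin_1 below 0.08 m or horizontal distance between tin_5 and tin_2 below 0.08 m or horizontal distance between tin_5 and tin_4 below 0.08 m or y of tin_5 in the frame of stop_1 between -0.07 and 0.07 m or y of tin_5 in the frame of stop_2 between -0.07 and 0.07 m) and (horizontal distance between tin_5 and tin_1 below 0.08 m or horizontal distance between tin_5 and tin_2 below 0.08 m or horizontal distance between tin_5 and tin_3 below 0.08 m or y of tin_5 in the frame of stop_1 between -0.07 and 0.07 m or y of tin_5 in the frame of stop_2 between -0.07 and 0.07 m) and (horizontal distance between tin_5 and tin_1 below 0.08 m or horizontal distance between tin_5 and tin_2 below 0.08 m or horizontal distance between tin_5 and tin_3 below 0.08 m or horizontal distance between tin_5 and tin_4 below 0.08 m) and x of stop_1_jaw in the frame of rail_mid between -0.004 and 0.009 m and z of stop_1_jaw in the frame of rail_mid between -0.005 and 0.005 m and y of stop_1_jaw in the frame of rail_mid between -0.22 and 0.22 m and angle between the x axis of each of stop_1, stop_2 and the x axis of shelf, either way round below 0.12 rad and x of stop_2_jaw in the frame of rail_mid between -0.004 and 0.009 m and z of stop_2_jaw in the frame of rail_mid between -0.005 and 0.005 m and y of stop_2_jaw in the frame of rail_mid between -0.22 and 0.22 m); the robot touches nothing.
It fails at once if the stapler or the tape gun is pushed more than 3 cm (distance of any of stapler, tape_gun from where it was at the start of the episode above 0.03 m).
It fails at once if a marker pen is pushed more than 3 cm or knocked over (distance of any of marker_1, marker_2 from where it was at the start of the episode above 0.03 m or angle between any of marker_1, marker_2's own z axis and vertical above 0.5 rad).
Of tin_1, tin_2, tin_3, tin_4, tin_5 only 4 to 5 are there at a start; the rules pass over those that are not, and their reading is None.
At some moment in a run one of tin_1, tin_2, tin_3, tin_4, tin_5 may be knocked a few centimetres aside while the robot is not near it.
It also fails if it takes over 210 s, if anything falls off the work surface, if the arm or the gripper's body presses on something with over 40 N, if the wrist force passes 120 N, or if a joint passes its speed limit or range.

## Working session

There is one attempt and no reset: what is moved stays moved. The work goes in short steps, Python scripts to look and compute and a shell command to move; the robot and the scene stay as the last step left them, time stands still between calls to the robot, and variables do not carry over. Pictures are saved under pics/ and viewed, at most 14 in all, crops included, and the job is handed in when it is done.

```bash
mkdir -p pics; cat > h.py <<'E'
import numpy as np, cv2
from scipy.spatial.transform import Rotation as R
from workcell import telemetry, imaging, workorder, boxes_of
def world(p, uv, d=None, z=None):
    Rm=cv2.Rodrigues(np.array(p["rvec"],float))[0]; t=np.array(p["tvec"],float).ravel()
    ray=np.linalg.inv(p["mtx"])@np.array([uv[0],uv[1],1.])
    c=-Rm.T@t; r=Rm.T@ray
    if z is not None: return c+r*(z-c[2])/r[2]
    return c+r*d
def cloud(p):
    h,w=p["depth"].shape
    Rm=cv2.Rodrigues(np.array(p["rvec"],float))[0]; t=np.array(p["tvec"],float).ravel()
    u,v=np.meshgrid(np.arange(w),np.arange(h)); 
    P=np.stack([u,v,np.ones_like(u)],-1)@np.linalg.inv(p["mtx"]).T*p["depth"][...,None]
    return (P-t)@Rm
def save(p,n,crop=None,s=1):
    im=p["pixels"][...,::-1]
    if crop: im=im[crop[1]:crop[3],crop[0]:crop[2]]
    cv2.imwrite("pics/"+n,cv2.resize(im,None,fx=s,fy=s,interpolation=cv2.INTER_CUBIC))
E
python3 - <<'E'
from h import *
o=telemetry.get_obs();print({k:np.round(v,3) for k,v in o.items()})
for n in("top","scene"):
    p=imaging.camera(n);save(p,n+"0.png",s=1.5);C=cloud(p)
    for k in("tin_1","stop_1","stop_1_jaw","stapler","tape_gun","marker_1","shelf"):
        for b in boxes_of(k,p):
            l,t,r,bo=b["extent"];u,v=int((l+r)/2),int((t+bo)/2)
            print(n,k,round(b["p"],2),np.round(b["extent"]),np.round(C[min(v,383),min(u,511)],3))
E
```

```text
{'time': np.float64(0.0), 'joint_pos': array([-1.28 ,  0.264, -0.049,  1.259,  0.   ,  1.415]), 'qd': array([ 0.   ,  0.   , -0.001,  0.001,  0.   ,  0.   ]), 'joint_efforts': array([ 1.0000e-03, -6.3762e+01,  3.8457e+01,  1.4000e-02, -0.0000e+00,
       -0.0000e+00]), 'ee_pos': array([ 0.226, -0.473,  0.256]), 'orientation': array([ 0.975,  0.221, -0.   , -0.001]), 'force': array([-0.217, -0.301, -1.386]), 'ft_torque': array([ 0.022,  0.019, -0.043]), 'gripper_force': np.float64(0.0), 'grip_width': np.float64(0.085)}
top tin_1 0.79 [344. 247. 364. 266.] [ 0.252 -0.366  0.059]
top tin_1 0.66 [213. 190. 229. 209.] [0.438 0.079 0.055]
top tin_1 0.6 [323. 242. 332. 251.] [ 0.284 -0.28   0.057]
top tin_1 0.57 [171. 203. 191. 221.] [0.391 0.215 0.054]
top tin_1 0.55 [325. 210. 345. 231.] [ 0.372 -0.309  0.053]
top stop_1 0.85 [306. 151. 322. 190.] [ 0.555 -0.247  0.006]
top stop_1 0.78 [340. 156. 354. 199.] [ 0.527 -0.356  0.03 ]
top stop_1_jaw 0.63 [308. 154. 322. 187.] [ 0.551 -0.248  0.024]
top stapler 0.94 [360. 204. 403. 230.] [ 0.386 -0.47   0.041]
top stapler 0.36 [308. 150. 324. 1
[... 312 characters left out ...]
41 -0.152  0.055]
scene tin_1 0.86 [291. 193. 312. 219.] [0.451 0.095 0.057]
scene tin_1 0.74 [226. 121. 247. 148.] [ 0.302 -0.237  0.056]
scene tin_1 0.73 [203. 108. 222. 130.] [ 0.284 -0.348  0.061]
scene tin_1 0.65 [197. 129. 214. 152.] [ 0.38  -0.309  0.054]
scene tin_1 0.58 [336. 202. 358. 230.] [0.414 0.226 0.055]
scene stop_1 0.57 [174. 160. 203. 201.] [ 0.552 -0.25   0.052]
scene stop_1_jaw 0.83 [171. 165. 206. 194.] [ 0.553 -0.249  0.059]
scene stapler 0.76 [154. 114. 177. 145.] [ 0.403 -0.463  0.043]
scene tape_gun 0.7 [ 84. 136. 131. 187.] [ 0.625 -0.521  0.047]
scene marker_1 0.81 [417. 232. 437. 263.] [0.409 0.464 0.08 ]
scene shelf 0.82 [189. 190. 371. 325.] [0.639 0.129 0.049]
```

View pics/top0.png

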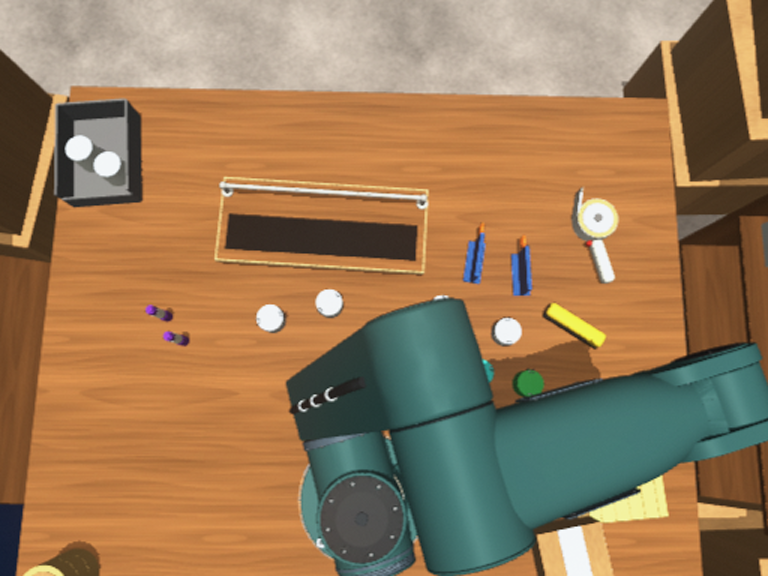

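View pics/scene0.png

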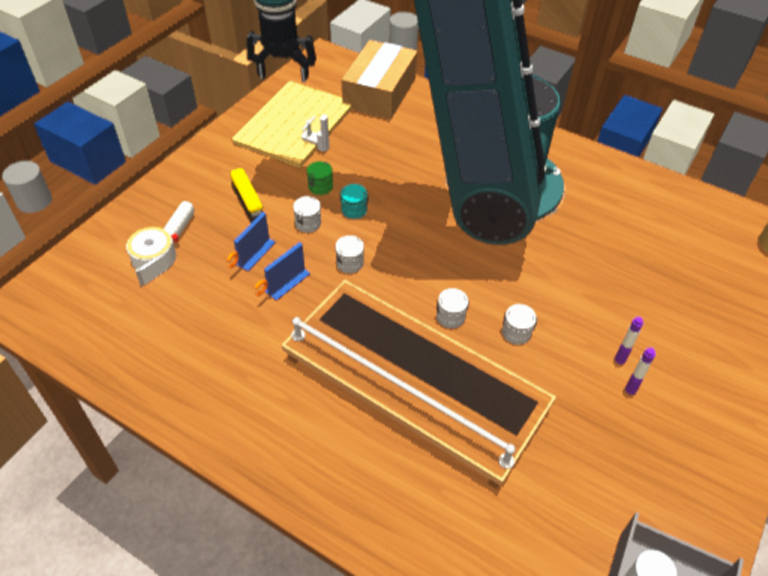

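The top view shows the shelf, with its rail at the back, at (320,225). Two stops are at (475,255) and (522,268). Steel tins are at (270,318), (329,302), (507,331) and one hidden at (440,300). Green (529,382) and turquoise (488,370) are look-alikes. There are two white discs in a bin at (78,147) and (107,163), which I'll check with depth.

```bash
cat >> h.py <<'E'
def fit_circle(P):
    A=np.c_[2*P[:,:2],np.ones(len(P))];s=np.linalg.lstsq(A,(P[:,:2]**2).sum(1),rcond=None)[0]
    return s[:2],np.sqrt(s[2]+s[0]**2+s[1]**2)
def blobs(C,px,lo,hi,xl=(0.2,0.8),yl=(-.7,.6),minn=25):
    m=((C[...,2]>lo)&(C[...,2]<hi)&(C[...,0]>xl[0])&(C[...,0]<xl[1])&(C[...,1]>yl[0])&(C[...,1]<yl[1])).astype(np.uint8)
    n,l=cv2.connectedComponents(m)
    for i in range(1,n):
        k=l==i
        if k.sum()>=minn:
            P=C[k];(c,s,a)=cv2.minAreaRect(P[:,:2].astype(np.float32))
            v,u=np.nonzero(k)
            print("blob px",int(u.mean()),int(v.mean()),"n",k.sum(),"mid",np.round(c,3),"size",np.round(s,3),"ang",round(a,1),"z",np.round(np.median(P[:,2]),3),"rgb",px[k].mean(0).astype(int))
E
python3 - <<'E'
from h import *
for n in("top","scene"):
    p=imaging.camera(n);C=cloud(p);px=p["pixels"].astype(int);print(n)
    blobs(C,px,.05,.064,(.2,.48),(-.6,.4))
    print("bin",C[98,52],C[109,71])if n=="top" else 0
    print("stops");blobs(C,px,.07,.09,(.45,.75),(-.5,-.2),5)
    dark=(px.max(2)<60)&(abs(C[...,2]-.05)<.012)&(C[...,0]>.45)&(C[...,0]<.7)&(abs(C[...,1])<.4)
    dark=cv2.morphologyEx(dark.astype(np.uint8),cv2.MORPH_OPEN,np.ones((3,3)))>0
    print("strip",dark.sum(),cv2.minAreaRect(C[dark][:,:2].astype(np.float32)),np.median(C[dark][:,2]))
    rail=(C[...,2]>.09)&(C[...,2]<.108)&(C[...,0]>.5)&(C[...,0]<.85)&(C[...,1]>-.22)&(C[...,1]<.36)
    P=C[rail];
    if len(P)>10:
        l=cv2.fitLine(P[:,:2].astype(np.float32),cv2.DIST_HUBER,0,.01,.01).ravel();print("rail",len(P),l,P[:,:2].min(0),P[:,:2].max(0),np.median(P[:,2]))
E
```

```text
top
blob px 218 200 n 234 mid [0.43  0.087] size [0.055 0.058] ang 3.2 z 0.056 rgb [235 236 236]
blob px 179 211 n 235 mid [0.395 0.218] size [0.055 0.057] ang 0.4 z 0.055 rgb [236 237 237]
blob px 337 219 n 243 mid [ 0.372 -0.318] size [0.057 0.059] ang 50.4 z 0.056 rgb [230 233 234]
blob px 324 246 n 61 mid [ 0.284 -0.273] size [0.051 0.016] ang 16.6 z 0.056 rgb [ 54 139 130]
blob px 352 254 n 240 mid [ 0.257 -0.366] size [0.056 0.059] ang 31.2 z 0.056 rgb [ 52 127  61]
bin [0.77607051 0.66906448 0.08473712] [0.74162513 0.60525765 0.07365705]
stops
blob px 318 169 n 99 mid [ 0.54  -0.251] size [0.011 0.101] ang 81.8 z 0.084 rgb [ 68  96 155]
blob px 351 178 n 113 mid [ 0.512 -0.361] size [0.099 0.012] ang 1.4 z 0.084 rgb [ 66  91 145]
strip 2750 ((0.5828551054000854, 0.10715079307556152), (0.43451380729675293, 0.08165895193815231), 87.39811706542969) 0.05031078912829862
rail 404 [0.04566436 0.99895686 0.67570895 0.06651409] [ 0.66078309 -0.12878362] [0.69576657 0.33811521] 0.09881224241489363
scene
blob px 212 113 n 166 mid [ 0.259 -0.363] size [0.064 0.057] ang 32.5 z 0.056 rgb [ 48 131  46]
blob px 235 128 n 182 mid [ 0.28  -0.255] size [0.064 0.058] ang 54.0 z 0.056 rgb [ 32 158 147]
blob px 203 137 n 186 mid [ 0.375 -0.316] size [0.059 0.057] ang 38.7 z 0.056 rgb [237 235 232]
blob px 232 164 n 222 mid [ 0.425 -0.169] size [0.06  0.055] ang 33.3 z 0.056 rgb [238 236 233]
blob px 301 200 n 256 mid [0.434 0.088] size [0.057 0.059] ang 88.9 z 0.056 rgb [241 239 236]
blob px 346 211 n 270 mid [0.397 0.219] size [0.059 0.059] ang 72.9 z 0.056 rgb [241 239 236]
stops
blob px 166 153 n 150 mid [ 0.514 -0.361] size [0.105 0.014] ang 1.0 z 0.082 rgb [ 66  88 142]
blob px 188 172 n 163 mid [ 0.543 -0.251] size [0.017 0.104] ang 79.9 z 0.082 rgb [ 67  88 141]
strip 0 ((0.0, 0.0), (0.0, 0.0), 0.0) nan
rail 664 [0.04488541 0.99899215 0.6852911  0.18247657] [ 0.66197907 -0.12954829] [0.70135997 0.33935234] 0.0990596947783724
  return _methods._mean(a, axis=axis, dtype=dtype,
  ret = ret.dtype.type(ret / rcount)
```

```bash
python3 -m pendant '[[0,0,-0.05,0,0,0,1],[0,0,-0.1,0,0,0,1],[0,0,-0.15,0,0,0,1]]' 40
```

```text
time: 1.2
ee_pos: [0.2262, -0.473, 0.4082]
orientation: [0.975, 0.221, -0.0, -0.0]
force: [-0.0, -2.2, 0.9]
grip_width: 0.0855
gripper_force: 0.0
```

```bash
cat >> h.py <<'E'
PSI=-0.0457; S=np.array([0.583,0.107])
def shelf(x,y): # strip frame -> world
    c,s=np.cos(PSI),np.sin(PSI); return S+np.array([c*x-s*y,s*x+c*y])
def th(): 
    o=telemetry.get_obs(); m=R.from_quat(o["orientation"]).as_matrix(); return o,np.arctan2(m[1,0],m[0,0]),m
def plan(*wps):
    "each (x,y,z,theta): prints tool shift/turn from the previous one"
    o,t,m=th(); p=np.array(o["ee_pos"]); print("now",np.round(p,4),"th",round(t,4),"t",round(float(o["time"]),1),"w",round(float(o["grip_width"]),4))
    for w in wps:
        g=R.from_matrix(np.array([[np.cos(w[3]),np.sin(w[3]),0],[np.sin(w[3]),-np.cos(w[3]),0],[0,0,-1]]).T).as_matrix()
        d=m.T@(np.array(w[:3])-p); r=R.from_matrix(m.T@g).as_rotvec()
        print("->",np.round(w,3),"row",np.round(d,4),np.round(r,3),"dist",round(float(np.linalg.norm(d)),3))
        p=np.array(w[:3]);m=g
TT=np.pi/2+PSI
E
python3 -c "
from h import *
plan((.374,-.317,.30,TT),(.374,-.317,.047,TT))"
```

```text
now [ 0.2262 -0.473   0.4082] th 0.4458 t 1.2 w 0.0855
-> [ 0.374 -0.317  0.3    1.525] row [ 0.2006 -0.077   0.1082] [-0.    -0.    -1.079] dist 0.241
-> [ 0.374 -0.317  0.047  1.525] row [0.    0.    0.253] [0. 0. 0.] dist 0.253
```

```bash
python3 -m pendant '[[0.04,-0.015,0.022,0,0,-0.14,1],[0.08,-0.031,0.043,0,0,-0.28,1],[0.12,-0.046,0.065,0,0,-0.42,1],[0.16,-0.062,0.087,0,0,-0.56,1],[0.2006,-0.077,0.1082,0,0,-0.7,1]]' >/dev/null; python3 -m pendant '[[0,0,0,0,0,-0.14,1],[0,0,0,0,0,-0.28,1],[0,0,0,0,0,-0.379,1],[0,0,0,0,0,-0.379,1]]'
python3 - <<'E'
from h import *
p=imaging.camera("top");save(p,"top1.png",s=1.5);C=cloud(p);blobs(C,p["pixels"].astype(int),.05,.064,(.1,.48),(-.6,.4))
p=imaging.camera("wrist");save(p,"w1.png",s=1.2);C=cloud(p);print("wrist");blobs(C,p["pixels"].astype(int),.05,.064,(.2,.48),(-.6,.4))
E
```

```text
time: 2.1
ee_pos: [0.3743, -0.3176, 0.2981]
orientation: [0.723, 0.691, 0.0, 0.0]
force: [0.5, 0.4, -0.3]
grip_width: 0.0851
gripper_force: 0.0
blob px 219 199 n 183 mid [0.437 0.082] size [0.057 0.045] ang 48.9 z 0.056 rgb [232 234 235]
blob px 293 204 n 233 mid [ 0.421 -0.17 ] size [0.058 0.058] ang 27.6 z 0.056 rgb [227 228 229]
blob px 177 209 n 165 mid [0.402 0.226] size [0.04  0.061] ang 37.1 z 0.055 rgb [232 232 232]
wrist
blob px 292 42 n 2468 mid [ 0.423 -0.169] size [0.059 0.059] ang 30.3 z 0.055 rgb [222 224 226]
blob px 175 126 n 2003 mid [ 0.28  -0.253] size [0.059 0.059] ang 61.4 z 0.055 rgb [ 86 196 188]
blob px 255 174 n 1749 mid [ 0.374 -0.317] size [0.059 0.059] ang 42.6 z 0.055 rgb [185 180 175]
blob px 168 214 n 1595 mid [ 0.258 -0.365] size [0.059 0.059] ang 36.3 z 0.055 rgb [ 92 187  97]
blob px 332 204 n 56 mid [ 0.47  -0.358] size [0.018 0.007] ang 29.5 z 0.057 rgb [57 58 77]
```

View pics/top1.png

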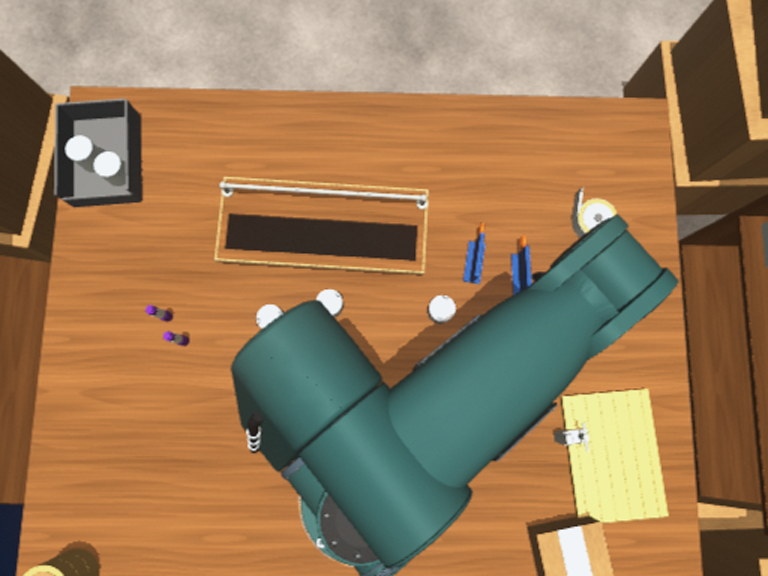

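View pics/w1.png

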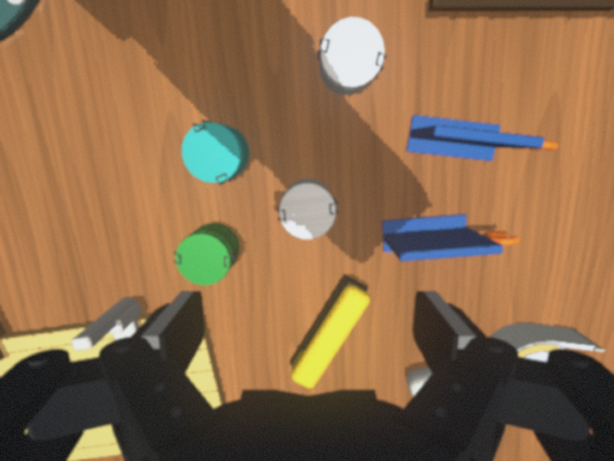

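The wrist view shows the steel tin under the hand at (307,210) and another at (352,52). The turquoise (214,152) and green (206,255) look-alikes are left alone. There are four steel tins on the table. The two white discs in the bin are over 1 m away and out of reach, and at most five tins exist, so they aren't part of the job.

```bash
python3 -m pendant '[[0,0,0.05,0,0,0,1],[0,0,0.1,0,0,0,1],[0,0,0.15,0,0,0,1],[0,0,0.2,0,0,0,1],[0,0,0.23,0,0,0,1]]' >/dev/null; python3 -m pendant '[[0,0,0.021,0,0,0,1],[0,0,0.021,0,0,0,1]]' ; python3 -m pendant '[[0,0,0,0,0,0,0.3],[0,0,0,0,0,0,0.3],[0,0,0,0,0,0,0.3],[0,0,0,0,0,0,0.3],[0,0,0,0,0,0,0.3]]' 40; python3 -m pendant '[[0,0,0,0,0,0,0.3],[0,0,0,0,0,0,0.3],[0,0,-0.04,0,0,0,0.3],[0,0,-0.08,0,0,0,0.3],[0,0,-0.12,0,0,0,0.3]]'
python3 -c "
from h import *
x,y=shelf(0,-.0325);plan((x,y,.17,TT),(x,y,.099,TT))"
```

```text
time: 2.9
ee_pos: [0.3731, -0.3167, 0.045]
orientation: [0.724, 0.69, 0.0, -0.002]
force: [1.0, -0.3, 1.1]
grip_width: 0.0852
gripper_force: 0.0
time: 3.4
ee_pos: [0.3747, -0.3184, 0.0486]
orientation: [0.723, 0.69, -0.0, 0.001]
force: [-1.7, 0.2, 7.1]
grip_width: 0.0588
gripper_force: 42.7
time: 3.9
ee_pos: [0.3741, -0.3176, 0.1697]
orientation: [0.723, 0.69, -0.0, 0.001]
force: [1.4, -1.1, -1.5]
grip_width: 0.0588
gripper_force: 44.4
now [ 0.3741 -0.3176  0.1697] th 1.5243 t 3.9 w 0.0588
-> [0.582 0.075 0.17  1.525] row [ 0.4014  0.189  -0.0005] [ 0.001  0.001 -0.001] dist 0.444
-> [0.582 0.075 0.099 1.525] row [0.    0.    0.071] [0. 0. 0.] dist 0.071
```

```bash
python3 -m pendant '[[0.04,0.019,0,0,0,0,0.3],[0.08,0.038,0,0,0,0,0.3],[0.12,0.057,0,0,0,0,0.3],[0.16,0.075,0,0,0,0,0.3],[0.2,0.094,0,0,0,0,0.3]]' >/dev/null; python3 -m pendant '[[0.04,0.019,0,0,0,0,0.3],[0.08,0.038,0,0,0,0,0.3],[0.12,0.057,0,0,0,0,0.3],[0.16,0.075,0,0,0,0,0.3],[0.2,0.095,0,0,0,0,0.3]]'>/dev/null; python3 -m pendant '[[0.0014,0,0,0,0,0,0.3],[0.0014,0,0,0,0,0,0.3],[0.0014,0,0,0,0,0,0.3]]'
python3 - <<'E'
from h import *
x,y=shelf(0,-.0325);plan((x,y,.0995,TT))
p=imaging.camera("wrist");save(p,"w2.png",s=1.2);C=cloud(p);px=p["pixels"].astype(int)
dark=(px.max(2)<60)&(abs(C[...,2]-.05)<.004)&(C[...,0]>.45)&(C[...,0]<.7)
print("strip",dark.sum(),cv2.minAreaRect(C[dark][:,:2].astype(np.float32)))
rail=(C[...,2]>.092)&(C[...,2]<.108)&(C[...,0]>.64)&(C[...,0]<.72)&(abs(C[...,1]-.1)<.2)
P=C[rail];P[:,0]+=-PSI*(-1)*(P[:,1]-.1027) ;print("rail x at mid",len(P),np.percentile(P[:,0],[2,50,98]),np.polyfit(P[:,1],P[:,0],1))
E
```

```text
time: 5.2
ee_pos: [0.5811, 0.074, 0.1676]
orientation: [0.723, 0.69, 0.0, 0.0]
force: [0.0, -0.6, -2.2]
grip_width: 0.059
gripper_force: 44.7
now [0.5811 0.074  0.1676] th 1.5242 t 5.2 w 0.059
-> [0.582 0.075 0.1   1.525] row [0.0006 0.0003 0.0681] [ 0.     0.    -0.001] dist 0.068
strip 4736 ((0.593712329864502, 0.14928823709487915), (0.14317885041236877, 0.07886724919080734), 82.6321029663086)
rail x at mid 5360 [0.67566674 0.67882201 0.68457798] [0.00095165 0.6791287 ]
```

View pics/w2.png

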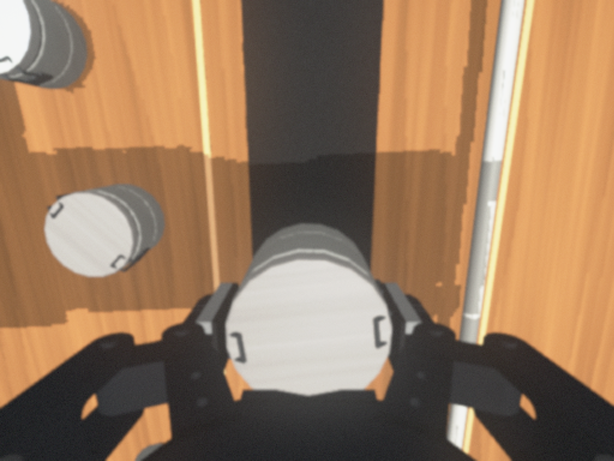

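The held tin (308,320) sits over the black strip, in line with it. The rail at right (500,150) measures where expected, so I'm lowering it.

```bash
python3 -m pendant '[[0.0006,0,0.04,0,0,0,0.3],[0.0006,0,0.06,0,0,0,0.3],[0.0006,0,0.0685,0,0,0,0.3],[0.0006,0,0.0685,0,0,0,0.3]]'; python3 -m pendant '[[0,0,0,0,0,0,1],[0,0,0,0,0,0,1],[0,0,0,0,0,0,1],[0,0,0,0,0,0,1]]'; python3 -m pendant '[[0,0,-0.05,0,0,0,1],[0,0,-0.1,0,0,0,1],[0,0,-0.13,0,0,0,1],[0,0,-0.13,0,0,0,1]]' >/dev/null
python3 -c "
from h import *
p=imaging.camera('wrist');blobs(cloud(p),p['pixels'].astype(int),.05,.064,(.2,.48),(-.6,.4),200)
blobs(cloud(p),p['pixels'].astype(int),.10,.114,(.53,.63),(-.6,.4),200);print(shelf(0,-.0325))
plan((.423,-.1695,.17,TT),(.423,-.1695,.047,TT))"
```

```text
time: 5.65
ee_pos: [0.5809, 0.0742, 0.0986]
orientation: [0.724, 0.69, -0.0, -0.0]
force: [0.1, 0.6, -2.0]
grip_width: 0.0591
gripper_force: 46.6
time: 6.05
ee_pos: [0.5817, 0.0751, 0.0989]
orientation: [0.723, 0.691, 0.0, 0.0]
force: [0.4, -0.3, 0.3]
grip_width: 0.0853
gripper_force: 0.0
blob px 44 41 n 3865 mid [0.397 0.22 ] size [0.059 0.06 ] ang 62.8 z 0.055 rgb [236 237 236]
blob px 109 180 n 2670 mid [0.434 0.089] size [0.058 0.059] ang 88.9 z 0.055 rgb [203 198 190]
blob px 253 198 n 3542 mid [0.582 0.075] size [0.059 0.059] ang 49.6 z 0.105 rgb [209 205 200]
[0.58151527 0.07453393]
now [0.5823 0.0752 0.2306] th 1.5248 t 6.5 w 0.0853
-> [ 0.423 -0.17   0.17   1.525] row [-0.2517 -0.1481  0.06  ] [ 0.004 -0.    -0.   ] dist 0.298
-> [ 0.423 -0.17   0.047  1.525] row [0.    0.    0.123] [0. 0. 0.] dist 0.123
```

```bash
python3 -c "
from h import *
x,y=shelf(0,.0325);plan((.434,.089,.12,TT),(.434,.089,.047,TT),(.434,.089,.17,TT),(x,y,.17,TT),(x,y,.0995,TT))"
```

```text
now [0.5823 0.0752 0.2306] th 1.5248 t 6.5 w 0.0853
-> [0.434 0.089 0.12  1.525] row [ 0.007  -0.1492  0.11  ] [ 0.004 -0.    -0.   ] dist 0.186
-> [0.434 0.089 0.047 1.525] row [0.    0.    0.073] [0. 0. 0.] dist 0.073
-> [0.434 0.089 0.17  1.525] row [ 0.     0.    -0.123] [0. 0. 0.] dist 0.123
-> [0.584 0.139 0.17  1.525] row [0.0573 0.148  0.    ] [0. 0. 0.] dist 0.159
-> [0.584 0.139 0.1   1.525] row [0.     0.     0.0705] [0. 0. 0.] dist 0.07
```

```bash
python3 -m pendant '[[0.002,-0.047,0.02,0,0,0,1],[0.004,-0.09,0.05,0,0,0,1],[0.006,-0.13,0.08,0,0,0,1],[0.007,-0.149,0.11,0,0,0,1],[0.007,-0.149,0.11,0,0,0,1]]'; python3 -m pendant '[[0,0,0,0,0,0,1],[0,0,0.05,0,0,0,1],[0,0,0.073,0,0,0,1],[0,0,0.073,0,0,0,1]]' ; python3 -m pendant '[[0,0,0,0,0,0,0.3],[0,0,0,0,0,0,0.3],[0,0,0,0,0,0,0.3],[0,0,0,0,0,0,0.3],[0,0,0,0,0,0,0.3]]' >/dev/null; python3 -m pendant '[[0,0,0,0,0,0,0.3],[0,0,-0.04,0,0,0,0.3],[0,0,-0.08,0,0,0,0.3],[0,0,-0.123,0,0,0,0.3],[0,0,-0.123,0,0,0,0.3]]'
python3 -c "
from h import *
x,y=shelf(0,.0325);plan((x,y,.17,TT),(x,y,.0995,TT))"
```

```text
time: 7.0
ee_pos: [0.4266, 0.0892, 0.1147]
orientation: [0.723, 0.691, -0.003, -0.003]
force: [-0.3, -0.1, 0.8]
grip_width: 0.0853
gripper_force: 0.0
time: 7.4
ee_pos: [0.433, 0.0888, 0.044]
orientation: [0.723, 0.691, -0.001, -0.001]
force: [0.0, 0.4, 0.8]
grip_width: 0.0855
gripper_force: 0.0
time: 8.4
ee_pos: [0.4355, 0.0891, 0.1744]
orientation: [0.723, 0.691, 0.003, 0.003]
force: [0.7, 0.7, -2.8]
grip_width: 0.059
gripper_force: 45.5
now [0.4355 0.0891 0.1744] th 1.5249 t 8.4 w 0.059
-> [0.584 0.139 0.17  1.525] row [0.0572 0.1464 0.0058] [ 0.009 -0.001 -0.   ] dist 0.157
-> [0.584 0.139 0.1   1.525] row [0.     0.     0.0705] [0. 0. 0.] dist 0.07
```

```bash
python3 -m pendant '[[0.017,0.045,0,0,0,0,0.3],[0.034,0.09,0,0,0,0,0.3],[0.051,0.132,0,0,0,0,0.3],[0.0573,0.148,0,0,0,0,0.3],[0.0573,0.148,0,0,0,0,0.3]]' >/dev/null; python3 -m pendant '[[0,0,0,0,0,0,0.3],[0,0,0.04,0,0,0,0.3],[0,0,0.06,0,0,0,0.3],[0,0,0.07,0,0,0,0.3],[0,0,0.07,0,0,0,0.3]]'; python3 -m pendant '[[0,0,0,0,0,0,1],[0,0,0,0,0,0,1],[0,0,0,0,0,0,1],[0,0,0,0,0,0,1]]'; python3 -m pendant '[[0,0,-0.05,0,0,0,1],[0,0,-0.1,0,0,0,1],[0,0,-0.13,0,0,0,1],[0,0,-0.13,0,0,0,1],[0,0,-0.13,0,0,0,1]]' >/dev/null
python3 -c "
from h import *
p=imaging.camera('wrist');blobs(cloud(p),p['pixels'].astype(int),.05,.064,(.2,.48),(-.6,.4),200)
blobs(cloud(p),p['pixels'].astype(int),.10,.114,(.53,.63),(-.6,.4),200);print(shelf(0,.0325))
x,y=shelf(0,.0975);plan((.397,.2195,.12,TT),(.397,.2195,.047,TT),(.397,.2195,.17,TT),(x,y,.17,TT))"
```

```text
time: 9.4
ee_pos: [0.5824, 0.1392, 0.0984]
orientation: [0.723, 0.691, -0.0, -0.0]
force: [0.3, 0.1, -0.9]
grip_width: 0.0588
gripper_force: 46.1
time: 9.8
ee_pos: [0.5837, 0.1394, 0.0991]
orientation: [0.723, 0.691, 0.0, 0.0]
force: [-0.5, 0.2, -0.1]
grip_width: 0.0851
gripper_force: 0.0
blob px 57 113 n 3269 mid [0.397 0.22 ] size [0.059 0.06 ] ang 68.5 z 0.055 rgb [236 237 236]
blob px 255 200 n 3632 mid [0.584 0.138] size [0.059 0.058] ang 85.6 z 0.105 rgb [205 201 195]
blob px 256 267 n 3078 mid [0.582 0.075] size [0.059 0.059] ang 48.9 z 0.105 rgb [219 218 214]
[0.58448473 0.13946607]
now [0.5832 0.1394 0.2281] th 1.5248 t 10.3 w 0.0854
-> [0.397 0.22  0.12  1.525] row [ 0.0714 -0.1896  0.1082] [-0.001  0.    -0.   ] dist 0.23
-> [0.397 0.22  0.047 1.525] row [0.    0.    0.073] [0. 0. 0.] dist 0.073
-> [0.397 0.22  0.17  1.525] row [ 0.     0.    -0.123] [0. 0. 0.] dist 0.123
-> [0.587 0.204 0.17  1.525] row [-0.0064  0.1909  0.    ] [0. 0. 0.] dist 0.191
```

```bash
python3 -m pendant '[[0.014,-0.042,0.015,0,0,0,1],[0.03,-0.085,0.04,0,0,0,1],[0.048,-0.127,0.065,0,0,0,1],[0.063,-0.167,0.09,0,0,0,1],[0.0714,-0.19,0.109,0,0,0,1]]'>/dev/null; python3 -m pendant '[[0,0,0,0,0,0,1],[0,0,0,0,0,0,1],[0,0,0.05,0,0,0,1],[0,0,0.073,0,0,0,1],[0,0,0.073,0,0,0,1]]' ; python3 -m pendant '[[0,0,0,0,0,0,0.3],[0,0,0,0,0,0,0.3],[0,0,0,0,0,0,0.3],[0,0,0,0,0,0,0.3],[0,0,0,0,0,0,0.3]]'; python3 -m pendant '[[0,0,0,0,0,0,0.3],[0,0,-0.04,0,0,0,0.3],[0,0,-0.08,0,0,0,0.3],[0,0,-0.123,0,0,0,0.3],[0,0,-0.123,0,0,0,0.3]]'>/dev/null
python3 -m pendant '[[-0.002,0.045,0,0,0,0,0.3],[-0.003,0.09,0,0,0,0,0.3],[-0.0045,0.135,0,0,0,0,0.3],[-0.0055,0.175,0,0,0,0,0.3],[-0.0064,0.191,0,0,0,0,0.3]]' >/dev/null; python3 -m pendant '[[0,0,0,0,0,0,0.3],[0,0,0,0,0,0,0.3],[0,0,0,0,0,0,0.3]]' >/dev/null
python3 -c "
from h import *
x,y=shelf(0,.0975);plan((x,y,.0995,TT))"
```

```text
time: 11.35
ee_pos: [0.3964, 0.2187, 0.0445]
orientation: [0.724, 0.69, -0.002, -0.001]
force: [-1.0, 0.2, 0.0]
grip_width: 0.0854
gripper_force: 0.0
time: 11.85
ee_pos: [0.3981, 0.2197, 0.0481]
orientation: [0.723, 0.691, 0.001, 0.001]
force: [0.1, -1.4, 8.1]
grip_width: 0.059
gripper_force: 42.7
now [0.5864 0.2045 0.1698] th 1.5251 t 13.2 w 0.0589
-> [0.587 0.204 0.1   1.525] row [-0.      0.0011  0.0703] [-0.  0.  0.] dist 0.07
```

```bash
python3 -m pendant '[[0,0.001,0.04,0,0,0,0.3],[0,0.001,0.06,0,0,0,0.3],[0,0.001,0.07,0,0,0,0.3],[0,0.001,0.07,0,0,0,0.3]]'; python3 -m pendant '[[0,0,0,0,0,0,1],[0,0,0,0,0,0,1],[0,0,0,0,0,0,1],[0,0,0,0,0,0,1]]'; python3 -m pendant '[[0,0,-0.05,0,0,0,1],[0,0,-0.1,0,0,0,1],[0,0,-0.13,0,0,0,1],[0,0,-0.13,0,0,0,1],[0,0,-0.13,0,0,0,1]]' >/dev/null
python3 -c "
from h import *
p=imaging.camera('wrist')
blobs(cloud(p),p['pixels'].astype(int),.10,.114,(.53,.63),(-.6,.4),200);print(shelf(0,.0975))
p=imaging.camera('scene');blobs(cloud(p),p['pixels'].astype(int),.05,.064,(.2,.5),(-.6,.4),100);blobs(cloud(p),p['pixels'].astype(int),.10,.114,(.53,.63),(-.6,.4),100)
x,y=shelf(0,-.0975);plan((.423,-.169,.17,TT),(.423,-.169,.047,TT),(.423,-.169,.17,TT),(x,y,.17,TT))"
```

```text
time: 13.55
ee_pos: [0.5875, 0.2044, 0.0993]
orientation: [0.723, 0.691, -0.0, -0.0]
force: [-0.5, -0.4, -2.1]
grip_width: 0.0585
gripper_force: 46.5
time: 13.95
ee_pos: [0.5886, 0.2043, 0.1001]
orientation: [0.723, 0.691, 0.0, 0.0]
force: [0.2, -0.6, -0.1]
grip_width: 0.0855
gripper_force: 0.0
blob px 255 198 n 3632 mid [0.589 0.205] size [0.059 0.059] ang 64.7 z 0.105 rgb [199 195 188]
blob px 253 267 n 3041 mid [0.584 0.139] size [0.059 0.058] ang 87.0 z 0.105 rgb [211 209 205]
blob px 255 314 n 1269 mid [0.584 0.09 ] size [0.029 0.061] ang 87.1 z 0.105 rgb [227 229 227]
[0.5874542 0.2043982]
blob px 212 113 n 163 mid [ 0.259 -0.364] size [0.061 0.057] ang 22.5 z 0.056 rgb [ 59 204  72]
blob px 235 128 n 183 mid [ 0.281 -0.253] size [0.063 0.059] ang 56.1 z 0.056 rgb [ 37 215 206]
blob px 232 164 n 218 mid [ 0.424 -0.169] size [0.064 0.054] ang 33.4 z 0.056 rgb [240 238 235]
blob px 283 227 n 643 mid [0.582 0.105] size [0.122 0.063] ang 88.8 z 0.106 rgb [229 225 220]
blob px 313 245 n 347 mid [0.588 0.204] size [0.059 0.06 ] ang 84.8 z 0.106 rgb [197 187 178]
now [0.5879 0.2042 0.2285] th 1.5248 t 14.6 w 0.0853
-> [ 0.423 -0.169  0.17   1.525] row [-0.3803 -0.1475  0.0589] [-0.002  0.    -0.   ] dist 0.412
-> [ 0.423 -0.169  0.047  1.525] row [0.    0.    0.123] [0. 0. 0.] dist 0.123
-> [ 0.423 -0.169  0.17   1.525] row [ 0.     0.    -0.123] [0. 0. 0.] dist 0.123
-> [0.579 0.01  0.17  1.525] row [0.1855 0.1472 0.    ] [0. 0. 0.] dist 0.237
```

```bash
python3 -m pendant '[[-0.04,-0.016,0,0,0,0,1],[-0.08,-0.031,0,0,0,0,1],[-0.12,-0.047,0,0,0,0,1],[-0.16,-0.062,0,0,0,0,1],[-0.2,-0.078,0,0,0,0,1]]'>/dev/null; python3 -m pendant '[[-0.04,-0.016,0.015,0,0,0,1],[-0.08,-0.031,0.03,0,0,0,1],[-0.12,-0.047,0.045,0,0,0,1],[-0.16,-0.062,0.059,0,0,0,1],[-0.1803,-0.0695,0.059,0,0,0,1]]'>/dev/null;  python3 -m pendant '[[0,0,0,0,0,0,1],[0,0,0.05,0,0,0,1],[0,0,0.1,0,0,0,1],[0,0,0.123,0,0,0,1],[0,0,0.123,0,0,0,1]]' ; python3 -c "
from h import *
plan((.423,-.169,.047,TT))"
```

```text
time: 16.05
ee_pos: [0.4217, -0.167, 0.0447]
orientation: [0.723, 0.691, -0.001, -0.003]
force: [0.7, -0.0, 0.7]
grip_width: 0.0853
gripper_force: 0.0
now [ 0.4217 -0.167   0.0447] th 1.5253 t 16.1 w 0.0853
-> [ 0.423 -0.169  0.047  1.525] row [-0.002   0.0014 -0.0023] [-0.005 -0.003  0.   ] dist 0.003
```

```bash
python3 -m pendant '[[0,0,0,0,0,0,0.3],[0,0,0,0,0,0,0.3],[0,0,0,0,0,0,0.3],[0,0,0,0,0,0,0.3],[0,0,0,0,0,0,0.3]]'; python3 -m pendant '[[0,0,0,0,0,0,0.3],[0,0,-0.04,0,0,0,0.3],[0,0,-0.08,0,0,0,0.3],[0,0,-0.123,0,0,0,0.3],[0,0,-0.123,0,0,0,0.3]]'>/dev/null
python3 -m pendant '[[0.04,0.032,0,0,0,0,0.3],[0.08,0.0635,0,0,0,0,0.3],[0.12,0.095,0,0,0,0,0.3],[0.155,0.123,0,0,0,0,0.3],[0.1855,0.1472,0,0,0,0,0.3]]' >/dev/null; python3 -m pendant '[[0,0,0,0,0,0,0.3],[0,0,0,0,0,0,0.3],[0,0,0,0,0,0,0.3]]' >/dev/null
python3 -c "
from h import *
x,y=shelf(0,-.0975);plan((x,y,.0995,TT))"
```

```text
time: 16.55
ee_pos: [0.4243, -0.169, 0.049]
orientation: [0.723, 0.691, 0.0, 0.001]
force: [-1.1, 3.0, 9.7]
grip_width: 0.0592
gripper_force: 43.1
now [0.5785 0.0092 0.1706] th 1.5243 t 17.9 w 0.0586
-> [0.579 0.01  0.1   1.525] row [0.0004 0.     0.0711] [-0.     0.    -0.001] dist 0.071
```

```bash
python3 -m pendant '[[0,0,0.04,0,0,0,0.3],[0,0,0.06,0,0,0,0.3],[0,0,0.0705,0,0,0,0.3],[0,0,0.0705,0,0,0,0.3]]'; python3 -m pendant '[[0,0,0,0,0,0,1],[0,0,0,0,0,0,1],[0,0,0,0,0,0,1],[0,0,0,0,0,0,1]]'; python3 -m pendant '[[0,0,-0.05,0,0,0,1],[0,0,-0.1,0,0,0,1],[0,0,-0.15,0,0,0,1],[0,0,-0.15,0,0,-0.14,1],[0,0,-0.15,0,0,-0.28,1]]' >/dev/null
python3 -c "
from h import *
plan((.52,-.25,.25,np.pi-.155))"
```

```text
time: 18.25
ee_pos: [0.5782, 0.0089, 0.0997]
orientation: [0.724, 0.69, -0.0, -0.0]
force: [-0.2, 0.6, -1.5]
grip_width: 0.0591
gripper_force: 46.9
time: 18.65
ee_pos: [0.5794, 0.0096, 0.1005]
orientation: [0.723, 0.691, 0.0, 0.0]
force: [-0.4, -0.2, -0.7]
grip_width: 0.0856
gripper_force: 0.0
now [0.5798 0.0097 0.2519] th 1.8103 t 19.1 w 0.0856
-> [ 0.52  -0.25   0.25   2.987] row [-0.2381 -0.1197  0.0018] [ 0.002  0.003 -1.176] dist 0.266
```

```bash
python3 -m pendant '[[-0.036,-0.018,0,0,0,-0.14,1],[-0.072,-0.036,0,0,0,-0.28,1],[-0.108,-0.054,0,0,0,-0.42,1],[-0.144,-0.072,0,0,0,-0.56,1],[-0.18,-0.09,0,0,0,-0.7,1]]'>/dev/null
python3 -c "
from h import *
plan((.52,-.25,.25,np.pi-.155))"
```

```text
now [ 0.5328 -0.1877  0.2504] th 2.5108 t 19.6 w 0.0853
-> [ 0.52  -0.25   0.25   2.987] row [-0.0264 -0.0578  0.0004] [ 0.     0.    -0.476] dist 0.064
```

```bash
python3 -m pendant '[[-0.02,-0.04,0,0,0,-0.14,1],[-0.026,-0.058,0,0,0,-0.28,1],[-0.026,-0.058,0,0,0,-0.42,1],[-0.026,-0.058,0,0,0,-0.476,1],[-0.026,-0.058,0,0,0,-0.476,1]]'
python3 - <<'E'
from h import *
p=imaging.camera("wrist");save(p,"w3.png",s=1.2);C=cloud(p);px=p["pixels"].astype(int)
print("plate tops");blobs(C,px,.08,.09,(.4,.75),(-.5,-.1),40)
print("feet");blobs(C,px,.0025,.009,(.4,.75),(-.5,-.1),100)
orange=(px[...,0]>150)&(px[...,1]>60)&(px[...,1]<150)&(px[...,2]<70)&(C[...,2]>.02)
n,l=cv2.connectedComponents(orange.astype(np.uint8))
for i in range(1,n):
    k=l==i
    if k.sum()>40: print("orange",k.sum(),C[k].min(0),C[k].max(0))
E
```

```text
time: 20.15
ee_pos: [0.5197, -0.2486, 0.2502]
orientation: [0.08, 0.997, -0.0, 0.0]
force: [0.1, 0.4, -0.1]
grip_width: 0.0851
gripper_force: 0.0
plate tops
blob px 143 195 n 990 mid [ 0.513 -0.361] size [0.097 0.01 ] ang 1.7 z 0.084 rgb [ 93 123 186]
blob px 256 207 n 950 mid [ 0.543 -0.251] size [0.01  0.101] ang 80.8 z 0.084 rgb [ 73  92 136]
feet
blob px 98 117 n 260 mid [ 0.422 -0.431] size [0.031 0.037] ang 61.2 z 0.008 rgb [91 73 48]
blob px 175 179 n 991 mid [ 0.513 -0.349] size [0.099 0.017] ang 2.4 z 0.004 rgb [ 90 127 197]
blob px 357 195 n 156 mid [ 0.571 -0.125] size [0.001 0.122] ang 87.2 z 0.006 rgb [94 69 47]
blob px 256 188 n 1564 mid [ 0.542 -0.251] size [0.04  0.099] ang 80.2 z 0.004 rgb [ 75  94 139]
orange 46 [ 0.41141791 -0.42676144  0.0330561 ] [ 0.45697561 -0.237356    0.36690904]
orange 195 [ 0.45697561 -0.36197154  0.0287626 ] [ 0.59610951 -0.237356    0.36690904]
orange 82 [ 0.60577142 -0.26691392  0.05740663] [ 0.62375876 -0.25764468  0.06324216]
```

View pics/w3.png

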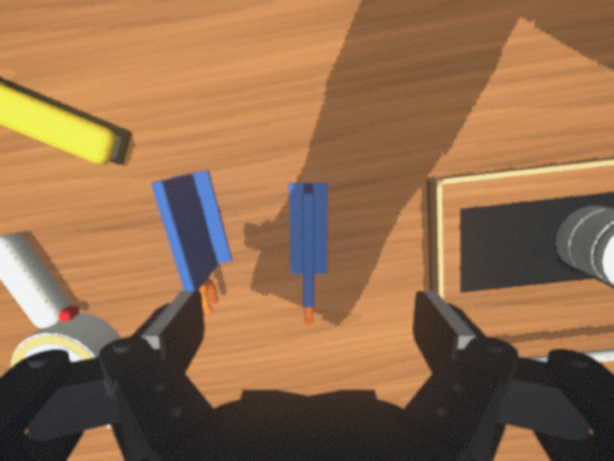

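The stop at (308,240) stands upright with its C toward the bottom of the image (+x), and the hand is lined up with it. The other stop is at (195,230).

```bash
python3 -c "
from h import *
t=np.pi-.166
plan((.5627,-.2543,.13,t),(.5627,-.2543,.071,t))"
```

```text
now [ 0.5197 -0.2484  0.2502] th 2.9792 t 20.2 w 0.0854
-> [ 0.563 -0.254  0.13   2.976] row [-0.0433  0.0011  0.1202] [-0.     0.     0.004] dist 0.128
-> [ 0.563 -0.254  0.071  2.976] row [0.    0.    0.059] [0. 0. 0.] dist 0.059
```

```bash
python3 -m pendant '[[-0.02,0.0005,0.04,0,0,0,1],[-0.0433,0.001,0.08,0,0,0,1],[-0.0433,0.001,0.12,0,0,0,1],[-0.0433,0.001,0.12,0,0,0,1]]'>/dev/null; python3 -m pendant '[[0,0,0,0,0,0,1],[0,0,0.04,0,0,0,1],[0,0,0.059,0,0,0,1],[0,0,0.059,0,0,0,1],[0,0,0.059,0,0,0,1]]'; python3 -m pendant '[[0,0,0,0,0,0,0],[0,0,0,0,0,0,0],[0,0,0,0,0,0,0],[0,0,0,0,0,0,0],[0,0,0,0,0,0,0]]' 60 >/dev/null;python3 -m pendant '[[0,0,0,0,0,0,0],[0,0,0,0,0,0,0],[0,0,0,0,0,0,0],[0,0,0,0,0,0,0],[0,0,0,0,0,0,0]]'
python3 -c "
from h import *
o,t,_=th();e=o['ee_pos'];t2=np.pi+PSI;x,y=shelf(.0075,-.1545)
plan((e[0],e[1],.20,t),(x,y,.20,t2),(x,y,e[2]+.051,t2))"
```

```text
time: 21.1
ee_pos: [0.5635, -0.2549, 0.0736]
orientation: [0.081, 0.997, -0.001, 0.001]
force: [0.4, -0.6, 0.6]
grip_width: 0.0855
gripper_force: 0.0
time: 22.1
ee_pos: [0.5627, -0.2543, 0.0711]
orientation: [0.08, 0.997, -0.0, 0.0]
force: [0.3, -0.7, 1.2]
grip_width: 0.0098
gripper_force: 61.2
now [ 0.5627 -0.2543  0.0711] th 2.9808 t 22.1 w 0.0098
-> [ 0.563 -0.254  0.2    2.981] row [-0.     -0.     -0.1289] [-0.  0. -0.] dist 0.129
-> [ 0.583 -0.048  0.2    3.096] row [0.0126 0.2073 0.    ] [ 0.     0.    -0.115] dist 0.208
-> [ 0.583 -0.048  0.122  3.096] row [0.     0.     0.0779] [0. 0. 0.] dist 0.078
```

```bash
python3 -m pendant '[[0,0,-0.04,0,0,0,0],[0,0,-0.08,0,0,0,0],[0,0,-0.12,0,0,0,0],[0,0,-0.129,0,0,0,0],[0,0,-0.129,0,0,0,0]]'>/dev/null; python3 -m pendant '[[0.0025,0.045,0,0,0,-0.03,0],[0.005,0.09,0,0,0,-0.06,0],[0.008,0.135,0,0,0,-0.09,0],[0.011,0.18,0,0,0,-0.115,0],[0.0126,0.2073,0,0,0,-0.115,0]]'>/dev/null; python3 -m pendant '[[0,0,0,0,0,0,0],[0,0,0,0,0,0,0],[0,0,0.04,0,0,0,0],[0,0,0.06,0,0,0,0],[0,0,0.06,0,0,0,0]]'>/dev/null;python3 -m pendant '[[0,0,0,0,0,0,0],[0,0,0,0,0,0,0]]'
python3 - <<'E'
from h import *
x,y=shelf(.0075,-.1545);t2=np.pi+PSI
plan((x,y,.1215,t2))
p=imaging.camera("scene");save(p,"s2.png",(190,130,390,290),4)
E
```

```text
time: 23.8
ee_pos: [0.584, -0.0483, 0.1411]
orientation: [0.023, 1.0, -0.0, 0.001]
force: [0.3, -0.1, -2.9]
grip_width: 0.009
gripper_force: 60.8
now [ 0.584  -0.0483  0.1411] th 3.0951 t 23.8 w 0.009
-> [ 0.583 -0.048  0.122  3.096] row [0.0006 0.0006 0.0196] [-0.     0.001 -0.001] dist 0.02
```

View pics/s2.png

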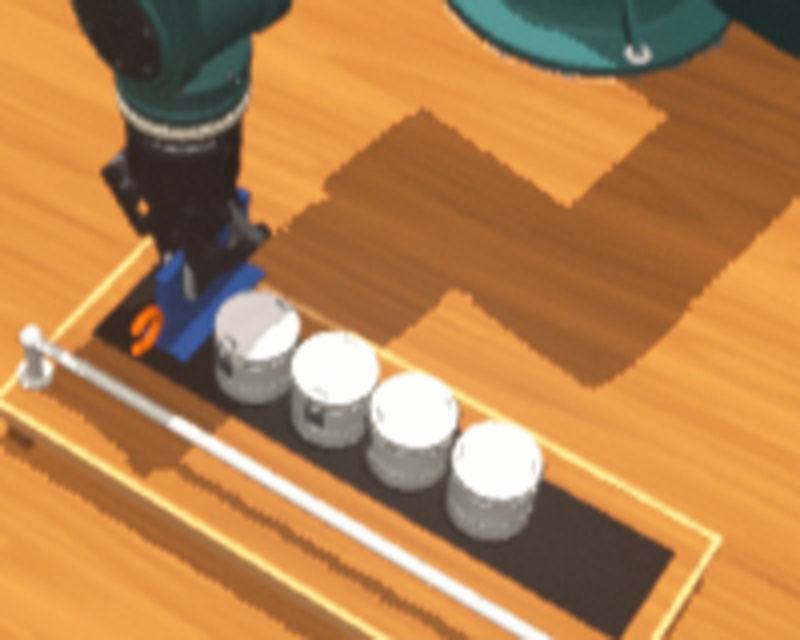

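All four tins stand in a row (255..495, 340..480). The stop hangs at (200,300) with its C open toward the rail. I'm lowering it to the shelf.

```bash
python3 -m pendant '[[0,0.0006,0.01,0,0,0,0],[0,0.0006,0.018,0,0,0,0],[0,0.0006,0.02,0,0,0,0],[0,0.0006,0.02,0,0,0,0]]'; python3 -m pendant '[[0,0,0,0,0,0,0],[0,0,0.0005,0,0,0,0],[0,0,0.0005,0,0,0,0]]'
python3 -c "
from h import *
x,y=shelf(.0475,-.1545);plan((x,y,.121,np.pi+PSI))"
```

```text
time: 24.25
ee_pos: [0.5835, -0.0473, 0.1209]
orientation: [0.023, 1.0, -0.0, 0.001]
force: [-5.5, -1.6, 15.7]
grip_width: 0.0096
gripper_force: 63.6
time: 24.55
ee_pos: [0.5835, -0.0473, 0.1209]
orientation: [0.023, 1.0, -0.001, 0.001]
force: [-7.6, -1.1, 22.7]
grip_width: 0.0093
gripper_force: 65.1
now [ 0.5835 -0.0473  0.1209] th 3.0958 t 24.6 w 0.0093
-> [ 0.623 -0.05   0.121  3.096] row [-0.0399 -0.0004 -0.    ] [-0.001  0.002 -0.   ] dist 0.04
```

On the shelf (contact at z 0.1209, as expected). Easing up 0.5 mm and sliding back on to the rail.

```bash
python3 -m pendant '[[-0.008,0,-0.001,0,0,0,0],[-0.016,0,-0.001,0,0,0,0],[-0.022,0,-0.001,0,0,0,0],[-0.026,0,-0.001,0,0,0,0]]'; python3 -m pendant '[[-0.005,0,0,0,0,0,0],[-0.01,0,0,0,0,0,0],[-0.0139,0,0,0,0,0,0],[-0.0139,0,0,0,0,0,0],[-0.0139,0,0,0,0,0,0]]'
python3 - <<'E'
from h import *
x,y=shelf(.0475,-.1545);plan((x,y,.121,np.pi+PSI))
p=imaging.camera("wrist");save(p,"w4.png",s=1.2);p=imaging.camera("scene");save(p,"s3.png",(180,165,290,265),6)
E
```

```text
time: 24.95
ee_pos: [0.6096, -0.0482, 0.121]
orientation: [0.023, 1.0, -0.0, -0.0]
force: [1.8, 0.3, 0.2]
grip_width: 0.0094
gripper_force: 61.1
time: 25.45
ee_pos: [0.6239, -0.0489, 0.1209]
orientation: [0.023, 1.0, -0.0, 0.001]
force: [-2.2, 0.4, 8.0]
grip_width: 0.0092
gripper_force: 63.0
now [ 0.6239 -0.0489  0.1209] th 3.0959 t 25.4 w 0.0092
-> [ 0.623 -0.05   0.121  3.096] row [ 0.0005 -0.0006 -0.0001] [-0.     0.001  0.   ] dist 0.001
```

View pics/s3.png

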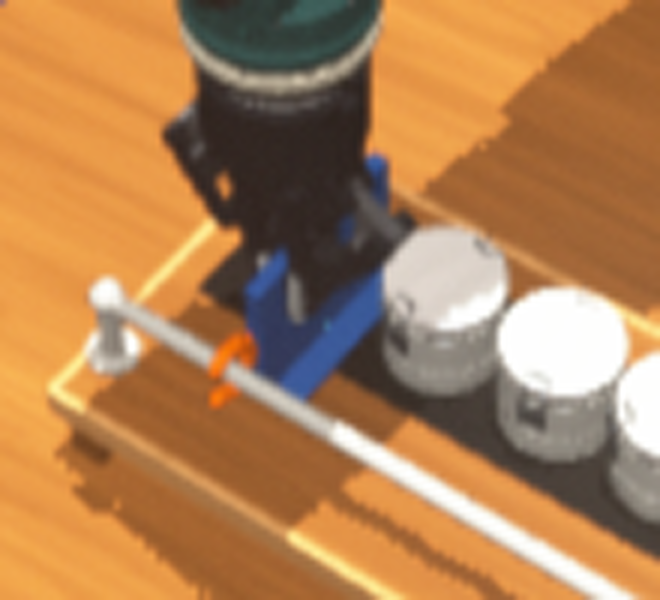

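The rail passes through the orange C at (228,370), and the foot lies beside the end tin. Releasing with a partial opening.

```bash
python3 -m pendant '[[0,0,0,0,0,0,0.35],[0,0,0,0,0,0,0.35],[0,0,0,0,0,0,0.35],[0,0,0,0,0,0,0.35]]'; python3 -m pendant '[[0,0,-0.05,0,0,0,0.35],[0,0,-0.1,0,0,0,0.35],[0,0,-0.13,0,0,0,1],[0,0,-0.13,0,0,0,1],[0,0,-0.13,0,0,0,1]]' 
python3 - <<'E'
from h import *
p=imaging.camera("wrist");C=cloud(p);px=p["pixels"].astype(int)
blobs(C,px,.128,.14,(.5,.7),(-.15,.1),100)
rail=(C[...,2]>.092)&(C[...,2]<.108)&(C[...,0]>.64)&(C[...,0]<.72)&(C[...,1]>.0)&(C[...,1]<.2)
P=C[rail];print("rail mid x",np.polyfit(P[:,1]-.1027,P[:,0],1))
blobs(C,px,.10,.114,(.53,.63),(-.6,.4),200)
print("expect",shelf(.0275,-.1545))
c=np.cos(.02);t=np.pi+.025;plan((.533,-.3605,.20,t),(.533,-.3605,.071,t))
E
```

```text
time: 25.95
ee_pos: [0.6233, -0.0489, 0.1204]
orientation: [0.023, 1.0, 0.0, -0.0]
force: [0.2, 1.3, 0.7]
grip_width: 0.0299
gripper_force: 0.0
time: 26.45
ee_pos: [0.6235, -0.049, 0.2507]
orientation: [0.023, 1.0, -0.0, 0.0]
force: [0.1, 0.1, -1.4]
grip_width: 0.0723
gripper_force: 0.0
blob px 256 174 n 1457 mid [ 0.605 -0.047] size [0.01 0.1 ] ang 87.2 z 0.134 rgb [ 62  88 133]
rail mid x [0.05408471 0.67930092]
blob px 317 140 n 3583 mid [0.579 0.008] size [0.059 0.059] ang 29.9 z 0.105 rgb [191 188 183]
blob px 390 139 n 3672 mid [0.582 0.073] size [0.059 0.059] ang 49.7 z 0.105 rgb [230 233 233]
blob px 462 137 n 3748 mid [0.583 0.137] size [0.06  0.058] ang 88.0 z 0.105 rgb [226 229 227]
blob px 506 147 n 401 mid [0.594 0.177] size [0.042 0.013] ang 10.5 z 0.104 rgb [158 159 157]
expect [ 0.6034131 -0.048595 ]
now [ 0.6231 -0.0489  0.2498] th 3.0958 t 26.5 w 0.079
-> [ 0.533 -0.36   0.2    3.167] row [ 0.0757 -0.3154  0.0499] [ 0.    -0.001 -0.071] dist 0.328
-> [ 0.533 -0.36   0.071  3.167] row [0.    0.    0.129] [0. 0. 0.] dist 0.129
```

```bash
python3 -m pendant '[[0.011,-0.045,0,0,0,-0.01,1],[0.022,-0.09,0,0,0,-0.02,1],[0.032,-0.135,0,0,0,-0.03,1],[0.043,-0.18,0,0,0,-0.05,1],[0.054,-0.225,0,0,0,-0.071,1]]'>/dev/null; python3 -m pendant '[[0.01,-0.045,0,0,0,0,1],[0.0217,-0.09,0,0,0,0,1],[0.0217,-0.09,0,0,0,0,1],[0.0217,-0.09,0,0,0,0,1]]'>/dev/null
python3 - <<'E'
from h import *
p=imaging.camera("wrist");C=cloud(p);px=p["pixels"].astype(int)
blobs(C,px,.078,.09,(.4,.75),(-.5,-.25),40)
blobs(C,px,.0025,.009,(.45,.6),(-.39,-.32),100)
t=np.pi+.03;plan((.533,-.3605,.20,t),(.533,-.3605,.071,t))
E
```

```text
blob px 256 160 n 1032 mid [ 0.515 -0.362] size [0.101 0.009] ang 1.5 z 0.084 rgb [ 74 102 157]
blob px 245 151 n 860 mid [ 0.514 -0.375] size [0.1   0.013] ang 1.0 z 0.004 rgb [ 85 114 173]
blob px 266 152 n 874 mid [ 0.513 -0.349] size [0.1   0.013] ang 1.7 z 0.004 rgb [ 73 101 155]
now [ 0.5393 -0.3613  0.2494] th -3.1168 t 27.4 w 0.0856
-> [ 0.533 -0.36   0.2    3.172] row [0.0062 0.0009 0.0494] [ 0.002 -0.001 -0.005] dist 0.05
-> [ 0.533 -0.36   0.071  3.172] row [0.    0.    0.129] [0. 0. 0.] dist 0.129
```

```bash
python3 -m pendant '[[0.0047,0,0.05,0,0,0,1],[0.0047,0,0.1,0,0,0,1],[0.0047,0,0.12,0,0,0,1],[0.0047,0,0.12,0,0,0,1]]'>/dev/null; python3 -m pendant '[[0,0,0,0,0,0,1],[0,0,0.04,0,0,0,1],[0,0,0.0585,0,0,0,1],[0,0,0.0585,0,0,0,1],[0,0,0.0585,0,0,0,1]]'; python3 -m pendant '[[0,0,0,0,0,0,0],[0,0,0,0,0,0,0],[0,0,0,0,0,0,0],[0,0,0,0,0,0,0],[0,0,0,0,0,0,0]]' 60 >/dev/null;python3 -m pendant '[[0,0,0,0,0,0,0],[0,0,0,0,0,0,0],[0,0,0,0,0,0,0],[0,0,0,0,0,0,0],[0,0,0,0,0,0,0]]'
python3 -c "
from h import *
o,t,_=th();e=o['ee_pos'];t2=np.pi+PSI;x,y=shelf(.0075,.1545)
plan((e[0],e[1],.25,t),(x,y,.25,t2),(x,y,e[2]+.050,t2))"
```

```text
time: 28.35
ee_pos: [0.5357, -0.3622, 0.074]
orientation: [-0.013, 1.0, -0.001, 0.001]
force: [0.1, 0.8, 0.3]
grip_width: 0.0855
gripper_force: 0.0
time: 29.35
ee_pos: [0.535, -0.3619, 0.0723]
orientation: [-0.013, 1.0, -0.0, 0.0]
force: [-0.8, 1.1, 5.7]
grip_width: 0.0091
gripper_force: 59.2
now [ 0.535  -0.3619  0.0723] th -3.1164 t 29.4 w 0.0091
-> [ 0.535 -0.362  0.25  -3.116] row [-1.000e-04 -0.000e+00 -1.777e-01] [-0.  0. -0.] dist 0.178
-> [0.598 0.261 0.25  3.096] row [-0.0782  0.6211  0.    ] [0.    0.    0.071] dist 0.626
-> [0.598 0.261 0.122 3.096] row [0.     0.     0.1277] [0. 0. 0.] dist 0.128
```

```bash
python3 -m pendant '[[0,0,-0.04,0,0,0,0],[0,0,-0.08,0,0,0,0],[0,0,-0.12,0,0,0,0],[0,0,-0.16,0,0,0,0],[0,0,-0.1777,0,0,0,0]]'>/dev/null; python3 -m pendant '[[-0.005,0.042,0,0,0,0,0],[-0.01,0.084,0,0,0,0,0],[-0.016,0.126,0,0,0,0,0],[-0.021,0.168,0,0,0,0,0],[-0.026,0.21,0,0,0,0,0]]'; python3 -m pendant '[[-0.005,0.042,0,0,0,0,0],[-0.01,0.084,0,0,0,0,0],[-0.016,0.126,0,0,0,0,0],[-0.021,0.168,0,0,0,0,0],[-0.026,0.21,0,0,0,0,0]]'>/dev/null
python3 -c "
from h import *
x,y=shelf(.0075,.1545);plan((x,y,.25,np.pi+PSI))"
```

```text
time: 30.35
ee_pos: [0.5553, -0.1495, 0.2494]
orientation: [-0.012, 1.0, 0.0, -0.0]
force: [0.2, 0.6, -0.9]
grip_width: 0.0094
gripper_force: 59.5
now [0.576  0.0611 0.2494] th -3.1165 t 30.9 w 0.0092
-> [0.598 0.261 0.25  3.096] row [-0.0266  0.1993 -0.0006] [-0.    -0.001  0.071] dist 0.201
```

```bash
python3 -m pendant '[[-0.005,0.042,0,0,0,0.02,0],[-0.011,0.084,0,0,0,0.04,0],[-0.017,0.126,0,0,0,0.06,0],[-0.022,0.168,0,0,0,0.071,0],[-0.0266,0.1993,0,0,0,0.071,0]]'>/dev/null; python3 -m pendant '[[0,0,0,0,0,0,0],[0,0,0,0,0,0,0],[0,0,0.04,0,0,0,0],[0,0,0.08,0,0,0,0],[0,0,0.108,0,0,0,0]]'>/dev/null;python3 -m pendant '[[0,0,0,0,0,0,0],[0,0,0,0,0,0,0],[0,0,0,0,0,0,0]]'
python3 -c "
from h import *
x,y=shelf(.0075,.1545);plan((x,y,.122,np.pi+PSI))
p=imaging.camera('scene');C=cloud(p);px=p['pixels'].astype(int);blobs(C,px,.10,.112,(.53,.63),(-.1,.4),100)"
```

```text
time: 32.15
ee_pos: [0.5988, 0.259, 0.1438]
orientation: [0.023, 1.0, 0.0, 0.001]
force: [-0.5, -0.2, -1.7]
grip_width: 0.0095
gripper_force: 59.6
now [0.5988 0.259  0.1438] th 3.0952 t 32.1 w 0.0095
-> [0.598 0.261 0.122 3.096] row [0.0014 0.0019 0.0218] [ 0.001  0.003 -0.001] dist 0.022
blob px 253 211 n 292 mid [0.579 0.008] size [0.058 0.06 ] ang 84.3 z 0.106 rgb [243 242 238]
blob px 283 227 n 634 mid [0.582 0.106] size [0.122 0.064] ang 87.3 z 0.106 rgb [242 241 238]
blob px 313 245 n 327 mid [0.591 0.204] size [0.059 0.058] ang 74.1 z 0.106 rgb [199 190 181]
```

```bash
python3 -m pendant '[[0.001,0.0015,0.012,0,0,0,0],[0.001,0.0015,0.019,0,0,0,0],[0.001,0.0015,0.021,0,0,0,0],[0.001,0.0015,0.0215,0,0,0,0],[0.001,0.0015,0.0215,0,0,0,0]]'
python3 -c "
from h import *
x,y=shelf(.0475,.1545);plan((x,y,.122,np.pi+PSI))"
```

```text
time: 32.7
ee_pos: [0.597, 0.261, 0.1219]
orientation: [0.023, 1.0, 0.0, 0.001]
force: [-7.8, -2.5, 21.9]
grip_width: 0.0095
gripper_force: 63.6
now [0.597  0.261  0.1219] th 3.0962 t 32.7 w 0.0095
-> [0.638 0.259 0.122 3.096] row [-0.0406  0.     -0.0001] [0.001 0.002 0.   ] dist 0.041
```

```bash
python3 -m pendant '[[-0.008,0,-0.001,0,0,0,0],[-0.016,0,-0.001,0,0,0,0],[-0.022,0,-0.001,0,0,0,0],[-0.026,0,-0.001,0,0,0,0]]'; python3 -m pendant '[[-0.005,0,0,0,0,0,0],[-0.01,0,0,0,0,0,0],[-0.014,0,0,0,0,0,0],[-0.014,0,0,0,0,0,0],[-0.014,0,0,0,0,0,0]]'
python3 -m pendant '[[0,0,0,0,0,0,0.35],[0,0,0,0,0,0,0.35],[0,0,0,0,0,0,0.35],[0,0,0,0,0,0,0.35]]'; python3 -m pendant '[[0,0,-0.05,0,0,0,0.35],[0,0,-0.1,0,0,0,0.35],[0,0,-0.13,0,0,0,0.35],[0,0,-0.13,0,0,0,0.35],[0,0,-0.13,0,0,0,0.35]]' >/dev/null
python3 - <<'E'
from h import *
p=imaging.camera("wrist");C=cloud(p);px=p["pixels"].astype(int);save(p,"w5.png",s=1.2)
blobs(C,px,.128,.14,(.5,.7),(.1,.4),100)
rail=(C[...,2]>.092)&(C[...,2]<.108)&(C[...,0]>.64)&(C[...,0]<.72)&(C[...,1]>.0)&(C[...,1]<.2)
P=C[rail];print("rail mid x",np.polyfit(P[:,1]-.1027,P[:,0],1))
blobs(C,px,.10,.114,(.53,.63),(-.6,.4),200)
print("expect",shelf(.0275,.1545))
p=imaging.camera("scene");C=cloud(p);save(p,"s4.png",(180,150,390,310),3.8);px=p["pixels"].astype(int)
blobs(C,px,.128,.14,(.5,.7),(-.15,.4),50)
blobs(C,px,.05,.064,(.2,.5),(-.6,.4),100);blobs(C,px,.10,.112,(.53,.63),(-.1,.4),100)
plan()
E
```

```text
time: 33.1
ee_pos: [0.6231, 0.2599, 0.1218]
orientation: [0.023, 1.0, 0.0, 0.0]
force: [-12.0, 1.2, 23.9]
grip_width: 0.0093
gripper_force: 63.9
time: 33.6
ee_pos: [0.6375, 0.2593, 0.1218]
orientation: [0.023, 1.0, 0.0, 0.001]
force: [-2.7, 1.3, 9.2]
grip_width: 0.0091
gripper_force: 61.7
time: 34.0
ee_pos: [0.6369, 0.259, 0.121]
orientation: [0.023, 1.0, -0.0, -0.0]
force: [-0.7, 0.7, -0.3]
grip_width: 0.03
gripper_force: 0.0
blob px 256 170 n 1466 mid [0.616 0.261] size [0.01  0.101] ang 87.1 z 0.134 rgb [ 63  90 137]
rail mid x [0.04617569 0.67937101]
blob px 46 139 n 3718 mid [0.582 0.075] size [0.06  0.059] ang 54.6 z 0.105 rgb [230 232 231]
blob px 117 138 n 3660 mid [0.583 0.138] size [0.06  0.059] ang 85.8 z 0.105 rgb [231 233 233]
blob px 192 140 n 3553 mid [0.589 0.205] size [0.059 0.059] ang 64.1 z 0.105 rgb [195 191 186]
blob px 3 147 n 308 mid [0.586 0.034] size [0.009 0.039] ang 76.2 z 0.104 rgb [175 176 174]
expect [0.61752948 0.26008238]
blob px 232 202 n 122 mid [ 0.605 -0.047] size [0.014 0.101] ang 87.9 z 0.135 rgb [ 77 113 185]
blob px 327 259 n 124 mid [0.623 0.26 ] size [0.011 0.092] ang 87.7 z 0.135 rgb [ 50  74 126]
blob px 212 113 n 161 mid [ 0.257 -0.364] size [0.063 0.056] ang 36.1 z 0.056 rgb [ 59 204  72]
blob px 235 128 n 185 mid [ 0.281 -0.254] size [0.062 0.061] ang 68.9 z 0.056 rgb [ 35 215 205]
blob px 253 211 n 298 mid [0.581 0.008] size [0.062 0.059] ang 16.5 z 0.106 rgb [242 241 238]
blob px 283 227 n 637 mid [0.583 0.106] size [0.123 0.063] ang 88.2 z 0.106 rgb [241 240 237]
blob px 313 245 n 345 mid [0.59  0.203] size [0.059 0.061] ang 74.6 z 0.106 rgb [196 186 177]
now [0.6366 0.2589 0.25  ] th 3.0958 t 34.6 w 0.0299
```

View pics/s4.png

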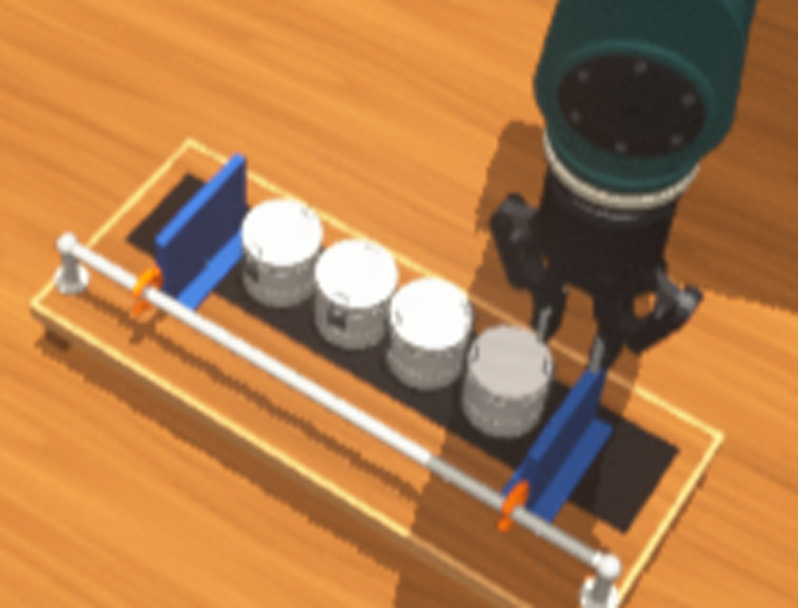

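Both rails pass through the Cs at (148,290) and (514,503), with four tins and close ends. The left stop sits about 0 mm on the rail and the right one about +3 mm. I'll regrasp the left stop and push it 3 mm further for margin.

```bash
python3 -m pendant '[[0,0,0.05,0,0,0,0.35],[0,0,0.1,0,0,0,0.35],[0,0,0.128,0,0,0,0.35],[0,0,0.128,0,0,0,0.35],[0,0,0.128,0,0,0,0.35]]'; python3 -m pendant '[[0,0,0,0,0,0,0],[0,0,0,0,0,0,0],[0,0,0,0,0,0,0],[0,0,0,0,0,0,0]]' 40; python3 -m pendant '[[-0.001,0,0,0,0,0,0],[-0.002,0,0,0,0,0,0],[-0.003,0,0,0,0,0,0],[-0.003,0,0,0,0,0,0]]'; python3 -m pendant '[[0,0,0,0,0,0,0.35],[0,0,0,0,0,0,0.35],[0,0,0,0,0,0,0.35],[0,0,0,0,0,0,0.35]]'; python3 -m pendant '[[0,0,-0.05,0,0,0,0.35],[0,0,-0.1,0,0,0,0.35],[0,0,-0.13,0,0,0,0.35],[0,0,-0.13,0,0,0,0.35],[0,0,-0.13,0,0,0,0.35]]' 
python3 - <<'E'
from h import *
p=imaging.camera("wrist");C=cloud(p);px=p["pixels"].astype(int)
blobs(C,px,.128,.14,(.5,.7),(.1,.4),100)
blobs(C,px,.10,.114,(.53,.63),(-.6,.4),200)
p=imaging.camera("scene");C=cloud(p);px=p["pixels"].astype(int)
blobs(C,px,.128,.14,(.5,.7),(-.15,.4),50);blobs(C,px,.10,.112,(.53,.63),(-.1,.4),100)
E
```

```text
time: 35.1
ee_pos: [0.6367, 0.2589, 0.1234]
orientation: [0.023, 1.0, -0.0, -0.0]
force: [0.1, 0.7, 0.9]
grip_width: 0.0298
gripper_force: 0.0
time: 35.5
ee_pos: [0.6379, 0.2593, 0.1252]
orientation: [0.023, 1.0, 0.001, 0.002]
force: [0.8, 0.8, 6.7]
grip_width: 0.0091
gripper_force: 40.4
time: 35.9
ee_pos: [0.6404, 0.2592, 0.1253]
orientation: [0.023, 1.0, 0.001, 0.001]
force: [-3.5, 0.0, 8.4]
grip_width: 0.0096
gripper_force: 40.8
time: 36.3
ee_pos: [0.6399, 0.2588, 0.1233]
orientation: [0.023, 1.0, -0.0, 0.0]
force: [-0.1, 0.2, -0.5]
grip_width: 0.0302
gripper_force: 0.0
time: 36.8
ee_pos: [0.6401, 0.2589, 0.2535]
orientation: [0.023, 1.0, 0.0, 0.0]
force: [0.4, -0.1, -0.2]
grip_width: 0.0298
gripper_force: 0.0
blob px 256 169 n 1473 mid [0.619 0.261] size [0.01  0.101] ang 87.1 z 0.134 rgb [ 63  90 137]
blob px 47 136 n 3704 mid [0.582 0.075] size [0.059 0.059] ang 60.8 z 0.105 rgb [230 232 231]
blob px 118 134 n 3625 mid [0.583 0.138] size [0.06  0.058] ang 86.7 z 0.105 rgb [231 233 232]
blob px 192 137 n 3523 mid [0.589 0.205] size [0.059 0.059] ang 74.4 z 0.105 rgb [195 191 186]
blob px 3 143 n 362 mid [0.586 0.034] size [0.009 0.041] ang 76.3 z 0.104 rgb [182 183 182]
blob px 232 202 n 130 mid [ 0.606 -0.047] size [0.012 0.1  ] ang 87.5 z 0.135 rgb [ 76 110 180]
blob px 327 260 n 126 mid [0.626 0.26 ] size [0.011 0.088] ang 88.1 z 0.134 rgb [ 50  74 126]
blob px 253 211 n 298 mid [0.579 0.009] size [0.061 0.056] ang 33.0 z 0.106 rgb [243 241 238]
blob px 283 227 n 633 mid [0.582 0.106] size [0.121 0.063] ang 87.2 z 0.106 rgb [241 240 237]
blob px 313 245 n 342 mid [0.589 0.203] size [0.06  0.059] ang 60.1 z 0.106 rgb [195 186 177]
```

The left stop is now about +3 mm on the rail and all the tins are in place, so I'm handing in.

```bash
python3 -c "
from h import *
print(workorder.close_job())"
```

```text
the job is handed in; nothing more can be done
None
```

I handed the job in at about 37 s: the four steel tins there stand in one row on the strip, closed at both ends by the blue stops with the rail inside their Cs; the hand-in gave no verdict.

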